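Rinsed spray-gun cup onto the drying peg, then start the guarded blower

ROBOT

A 6-joint arm with a two-finger parallel gripper is mounted at the origin on the work surface. World frame = base frame: x ahead of the robot, y to its left, z up, the work surface at z = 0. Lengths are in mm, angles in rad, forces in N, time in s.
With the tool pointing down it reaches from about 400 to 925 mm from the base axis. Payload 12.5 kg.
Tool frame: the origin (TCP) lies at the centre of the arm's flange, where the gripper is bolted on; the fingertips stand 190 mm ahead of it and the grasp point (between the pads) lies 171 mm ahead of it; z points along the fingers, y is the line along which they close (so a half turn about z gives the same grasp; the last joint's range is limited). The gripper opens to 95 mm and grips with 3 to 60 N. Pads are 20 mm wide; open, the fingers measure 119 mm over their backs; the gripper's body (75 mm by 180 mm) begins 59 mm behind the grasp point.
Start: joints at [1.015, 0.491, 1.559, -0, 1.092, -0.106], TCP at [271.718, 562.845, 404.761] pointing down, gripper open.
Joint ranges: [-3.1, 3.1], [-0.84, 2.19], [0.05, 2.79], [-1.13, 4.28], [0.06, 2.93], [-2.69, 2.69]. Speed limits (rad/s): [2.22, 2.22, 2.79, 3.14, 3.14, 3.14].

INTERFACE

Orientations are given as [roll, pitch, yaw] about the fixed x, y, z axes, in that order (R = Rz(yaw) Ry(pitch) Rx(roll)).
In Python, from cell import env, read_camera, search_frame, cut_out gives the robot as it stands. The module is installed in compiled form; this text tells all that it offers.
- The arm moves only by the tool move_arm, never from a script. Its argument "commands" is a list of rows, each a list of 3 entries, a list of its own where there are three numbers: the shift along the world's x, y, z normalised to -1 to 1, where 1 is 0.03 m, then the turn about the world's z normalised to -1 to 1, where 1 is 0.08 rad, then the opening, from -1 (shut) to 1 (fully open), so that 0 is half open. A call has 1 to 20 rows; each row shifts and turns the commanded pose from where the row before left it; what a row does not reach is not made up. A row lasts 1/12 s, in which the tool goes at most 41.7 mm and 7.16 degrees, less where a joint would pass 70% of its speed; a pose out of reach is approached as far as the arm can. A call with a number of a shift or a turn outside -1 to 1 is refused whole. A call with a gripper value outside its range is refused whole. The fingers move at their own pace and stop on an object; the grip force is fixed at half the most. Time passes only in rows, so rows that do not move let the fingers close. It gives the time, the measured TCP pose, the force, the opening and the grip force at its end, in the units of the state.
- env.state(): the state, without advancing time (a new reading comes with each control period).
- read_camera(name): name is "scene" or "top" or "wrist"; returns a dict with "image" (480x640x3 uint8, red, green, blue), "fx", "fy", "cx", "cy" (pixels), "D" ([k1, k2, p1, p2, k3] as OpenCV has them; the pictures are not rectified), "rvec" (rotation vector, rad) and "tvec" (3), from world to camera coordinates, as OpenCV has them. Camera axes: x right, y down, z forward; pixel columns grow to the right and rows downward; lengths in mm; the calibration is good to about 2 mm. A picture is of the moment at which its call begins. There is no depth.
- env.job_done(): hands the job in; it is judged then, once.
Trained networks look in a picture, given as the dict that the camera call returned (one of the last four; its "shot" number tells which), for a name from the list of things; names that differ only in an ending like _2 or _b are one class to them, and where a whole thing is asked for, a point or a joint stands for the part that bears it (a point fixed in the world has none). Each returns a list of dicts, best first, with "confidence" (0 to 1); they miss things now and then, are a little off and sometimes report something else, mostly with a low value. They report only what shows in the picture. A call takes as long as a camera call. They do not tell look-alikes from the thing itself.
- search_frame(thing, picture): "at" ([column, row] in pixels, amid what is visible of it).
- cut_out(thing, picture): "region" (480x640 bool, what is visible of it) and "at" ([column, row] in pixels, amid what is visible of it).
The state is a dict: "t": time; "joints": joint angles; "qvel": joint speeds; "tau": joint torques, N m; "eef_pos": TCP position; "tcp_rot": TCP orientation; "ft_force": force on the tool from outside, world axes, zero at the start; "moment": the same for the moment, N m; "opening": opening from 0.0 (shut) to 1.0 (fully open); "grip_force": force on a finger pad.
Only numpy, scipy, OpenCV 4.12 (cv2) and the standard library are available. Lean on these libraries where they do the work, as an engineer would, in place of code of your own. Each camera call takes 0.05 s, during which the arm holds its last target. There are 200 camera calls.

TASK

Take the blue spray-gun cup out of its sloping draining cradle, turn it mouth-down and lower it gently (do not drop it) over the free peg of the green dryer, until its rim sits flat on the rubber seat. Once the cup is seated and let go, flip up the yellow guard on the grey control box until it stays open by itself, then press the green start button beneath fully down and let it go; leave the guard open. Do not disturb the orange cup on the other peg, nor the tin, the tape roll and the jar.

Things in the scene. Friction and masses are not known exactly. Their poses are not given: they have to be found in the camera images.
- cup_center (a point): centre (half-way up, on the axis) of the loose blue cup: plain cylinder, 58 mm outside diameter, 120 mm long, wall 3 mm, one end closed (4 mm thick) and one open, about 160 g. Own z axis runs along the cup's axis from the closed end to the mouth: the closed end lies 60 mm along -z, the mouth 60 mm along +z. At the start it lies in the cradle with the mouth end pointing 25 degrees below level, the closed end being the higher; in its final place z points straight down
- cup_mouth (a point): centre of the blue cup's open rim; axes as cup_center
- cradle: fixed draining cradle, base plate 170 x 75 x 10 mm with a grey V trough that slopes down towards its own +x; origin under the centre of the plate, z up. The mouth of the cup rests against a red stop at the low end: centre of the mouth 55 mm along +x and 60 mm above the table, centre of the closed end about 54 mm along -x and 111 mm high. The trough is under 45 mm wide (narrower than the cup) so that fingers pass on both sides of it. The cup lifts straight up
- free_peg_seat (a point): centre of the top face of the black rubber seat (disc of 76 mm diameter) of the empty peg on the green dryer, 56 mm above the table; z up. A white centring collar 40 mm in diameter rises 6 mm above the seat and tapers to 24 mm diameter 18 mm above it; the steel post, 22 mm in diameter, ends in a tapered tip 86 mm above the seat. The pegs stand 130 mm apart
- dryer: fixed green blower box, 150 mm (x) by 240 mm (y) by 50 mm high, origin under its centre, z up; it carries the two pegs at 65 mm along its own +y and -y
- spare_center (a point): centre of the loose orange cup (same shape as the blue one) that stands mouth-down on the other peg, its top 176 mm above the table; leave it alone
- control: fixed grey control box, 140 mm (x) by 120 mm (y) by 50 mm high, origin under its centre, z up; its front faces its own -x
- guard (a joint): hinge of the yellow guard hood, rad: 0 shut, 1.85 fully open (stop). It opens upward and away to the control box's +x about the box's y axis; it falls shut when let go below about 1.2, and falls open to the stop and stays there from beyond about 1.35
- guard_hinge (a point): point on the guard's hinge line, in the middle of the hood's width; 64 mm above the table. The hood is 90 mm long (from the hinge towards the box's -x when shut), 80 mm wide, its top 88 mm above the table when shut; 100 g. Axes turn with the guard: y along the hinge line, -x from the hinge to the hood's free edge, z out of its top
- guard_grip (a point): grip point on the black upright fin of the guard: fin 10 mm thick (along the hinge line, y), 28 mm long (x), standing 42 mm above the hood's top. This point lies 26 mm above the hood's top and 16 mm below the fin's end; from guard_hinge it is 72 mm along -x and 50 mm along +z (guard's axes). Pinched across its thickness, the fin can pivot between the fingers
- start (a joint): travel of the green start button, m: 0 released, 0.006 fully down; springs back, needs about 5 N
- start_top (a point): centre of the top face of the green button (32 mm diameter), 72 mm above the table, pressed straight down; under the guard's hood; 45 mm from the hinge line
- tin_center (a point): centre of a loose upright steel tin, 80 mm diameter, 190 mm high, standing close behind the dryer; leave it alone
- tape_center (a point): centre of a loose grey tape roll lying flat, 104 mm diameter, 45 mm high; leave it alone
- jar_center (a point): centre of a loose amber jar, 70 mm diameter, 90 mm high; leave it alone
Mind the look-alikes: they are no part of the job. What is shaped like the part that bears cup_center but pink or turquoise is not meant.

How it is judged:
By the outcome, as a careful person would: the job done as asked, in the order asked, and still so for the second after the job is handed in, with the robot touching nothing.
It also fails if it takes over 72 s, if anything falls off the work surface, if the arm or the gripper's body presses on something with over 40 N, if the wrist force passes 120 N, or if a joint passes its speed limit or range.

## Working session

There is one attempt and no reset: what is moved stays moved. The work goes in short steps, Python scripts to look and compute and a tool call to move; the robot and the scene stay as the last step left them, time stands still between calls to the robot, and variables do not carry over. Pictures are saved under pics/ and viewed, at most 10 in all, crops included, and the job is handed in when it is done.

Besides the shell and the picture viewer there is one more tool, called as a command line: name --argument value ..., lists and objects as JSON in quotes. move_arm: Moves the arm, as the interface text tells. Its arguments: {"type":"object","properties":{"commands":{"type":"array","items":{"type":"array"}}},"required":["commands"]}

```bash
mkdir -p pics; cat > h.py <<'E'
import numpy as np, cv2
from cell import env, read_camera, search_frame, cut_out
def cam(n):
    p=read_camera(n); p["K"]=np.array([[p["fx"],0,p["cx"]],[0,p["fy"],p["cy"]],[0,0,1.]])
    p["R"]=cv2.Rodrigues(np.array(p["rvec"],float))[0]; p["t"]=np.array(p["tvec"],float).ravel(); p["Dd"]=np.array(p["D"],float); return p
def ray(p,uv):
    n=cv2.undistortPoints(np.array([[uv]],float),p["K"],p["Dd"]).ravel()
    return -p["R"].T@p["t"], p["R"].T@np.array([n[0],n[1],1.])
def atz(p,uv,z):
    c,d=ray(p,uv); return c+d*(z-c[2])/d[2]
def proj(p,X):
    return cv2.projectPoints(np.atleast_2d(np.array(X,float)),p["R"],p["t"],p["K"],p["Dd"])[0].reshape(-1,2)
def save(n,im): cv2.imwrite("pics/"+n,im[:,:,::-1])
E
python3 - <<'E'
from h import *
print(env.state())
for n in("scene","top"):
    p=cam(n); save(n+"0.png",p["image"]); print(n,p["fx"],-p["R"].T@p["t"])
    for k in "cup_center cradle free_peg_seat dryer spare_center control guard guard_hinge guard_grip start_top tin_center tape_center jar_center".split():
        print(k,[(np.round(r["at"]).tolist(),round(r["confidence"],2)) for r in search_frame(k,p)[:4]])
E
```

```text
{'t': 0.0, 'joints': array([ 1.01541609e+00,  4.91563945e-01,  1.55941076e+00, -1.25616740e-05,
        1.09171469e+00, -1.05594278e-01]), 'qvel': array([ 3.49742318e-05,  1.01342931e-03,  9.05513400e-04, -1.34928747e-03,
        4.51204944e-04, -1.98467464e-03]), 'tau': array([-4.36521632e-04, -6.12649441e+01, -2.58176601e+01,  6.92654005e-02,
        4.82831988e-02, -1.28400184e-04]), 'eef_pos': array([271.6987487 , 562.83030388, 404.17223719]), 'tcp_rot': array([-3.14050085e+00, -1.04515110e-04,  2.69181244e+00]), 'ft_force': array([-0.31513712, -0.12341118,  0.3584955 ]), 'moment': array([ 0.05179167, -0.03445667,  0.0044531 ]), 'grip_force': 0.0, 'opening': 1.0028693216929838}
scene 567.9561954380296 [1105.19095843  542.43541908 1241.63385318]
cup_center [([197.0, 199.0], 0.94), ([270.0, 201.0], 0.91), ([250.0, 174.0], 0.78), ([317.0, 182.0], 0.66)]
cradle [([273.0, 228.0], 0.89)]
free_peg_seat [([339.0, 266.0], 0.75)]
dryer [([341.0, 303.0], 0.92)]
spare_center [([360.0, 292.0], 0.56), ([435.0, 368.0], 0.47), ([374.0, 382.0], 0.32)]
control [([435.0, 369.0], 0.94)]
guard [([435
[... 160 characters left out ...]
85)]
tape_center [([374.0, 384.0], 0.63)]
jar_center []
top 434.0925812597753 [ 410.20036218  -67.2640854  1079.5185664 ]
cup_center [([496.0, 203.0], 0.94), ([480.0, 269.0], 0.91), ([417.0, 324.0], 0.76), ([425.0, 242.0], 0.73)]
cradle [([408.0, 255.0], 0.88)]
free_peg_seat [([307.0, 239.0], 0.77)]
dryer [([291.0, 231.0], 0.71)]
spare_center [([253.0, 214.0], 0.92), ([308.0, 236.0], 0.68)]
control [([166.0, 226.0], 0.89)]
guard [([161.0, 225.0], 0.61)]
guard_hinge [([161.0, 221.0], 0.87)]
guard_grip [([159.0, 222.0], 0.79)]
start_top []
tin_center [([336.0, 179.0], 0.73), ([163.0, 221.0], 0.41)]
tape_center [([190.0, 155.0], 0.83)]
jar_center [([429.0, 181.0], 0.86), ([336.0, 180.0], 0.42)]
```

View pics/scene0.png

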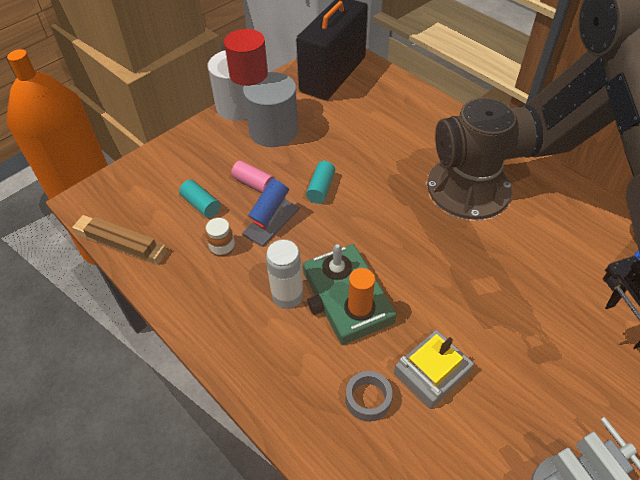

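View pics/top0.png

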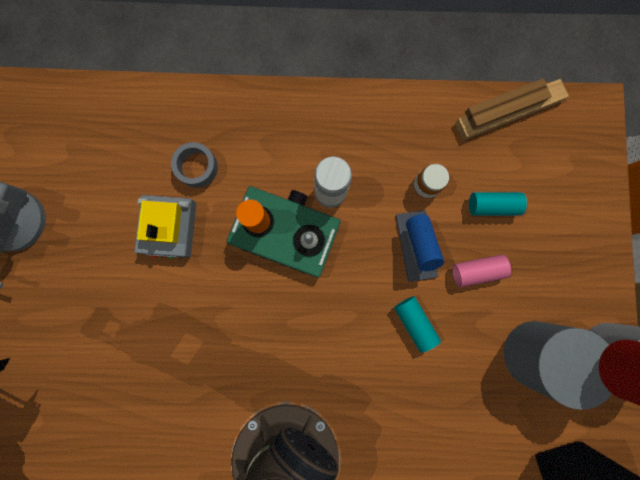

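```bash
cat > fit.py <<'E'
from h import *
from scipy.optimize import minimize
def tf(q,P):
    c,s=np.cos(q[2]),np.sin(q[2]); P=np.asarray(P,float)
    return np.c_[q[0]+c*P[:,0]-s*P[:,1],q[1]+s*P[:,0]+c*P[:,1],P[:,2]]
def box(a,b): return [(x,y,z) for x in(a[0],b[0]) for y in(a[1],b[1]) for z in(a[2],b[2])]
def cyl(a,b,ra,rb=None):
    a,b=np.array(a,float),np.array(b,float); d=(b-a)/np.linalg.norm(b-a)
    u=np.cross(d,[0,1,0.]) if abs(d[1])<.9 else np.cross(d,[1,0,0.]); u/=np.linalg.norm(u); v=np.cross(d,u)
    th=np.linspace(0,2*np.pi,40)[:,None]; o=np.cos(th)*u+np.sin(th)*v
    return np.r_[a+ra*o,b+(ra if rb is None else rb)*o]
S=4
def render(p,q,parts):
    m=np.zeros((480*S,640*S),np.uint8)
    for P,l in parts:
        h=cv2.convexHull(np.round((proj(p,tf(q,P))+.5)*S*16).astype(np.int32)).astype(np.int32)
        cv2.fillConvexPoly(m,h,l,shift=4)
    return cv2.resize((m==1).astype(np.float32),(640,480),interpolation=cv2.INTER_AREA)
def hsv(p): return cv2.cvtColor(p["image"],cv2.COLOR_RGB2HSV)
def colmask(p,lo,hi,at,r=70):
    m=cv2.inRange(hsv(p),lo,hi); w=np.zeros_like(m); cv2.circle(w,tuple(int(v) for v in at),r,255,-1); m&=w
    n,lab,st,_=cv2.connectedComponentsWithStats(m); 
    return np.isin(lab,[i for i in range(1,n) if st[i,4]>40]).astype(np.float32)
def iou(p,q,parts,m):
    r=render(p,q,parts); return np.minimum(r,m).sum()/np.maximum(r,m).sum()
def fit(views,parts,q0s):
    best=None
    f=lambda q:-sum(iou(p,[q[0],q[1],q[2]/100],parts,m) for p,m in views)/len(views)
    for q0 in q0s:
        x=[q0[0],q0[1],q0[2]*100]
        for st in(25,6):
            r=minimize(f,x,method="Nelder-Mead",options=dict(initial_simplex=[x]+[[x[j]+st*(i==j) for j in range(3)] for i in range(3)],xatol=.1,fatol=1e-4)); x=r.x
        if best is None or r.fun<best.fun: best=r
    q=[best.x[0],best.x[1],best.x[2]/100]
    return np.round(q,3),[round(float(iou(p,q,parts,m)),3) for p,m in views]
CUP=[(cyl((55,0,60),(-54,0,111),29),1)]
DRY=[(box((-75,-120,0),(75,120,50)),1),(cyl((0,65,50),(0,65,56),38),2),(cyl((0,-65,50),(0,-65,56),38),2),(cyl((0,65,56),(0,65,142),13),2),(cyl((0,-65,56),(0,-65,176),29),2)]
HOOD=[(box((-90,-40,64),(0,40,88)),1),(box((-86,-5,88),(-58,5,130)),2)]
E
cat > f1.py <<'E'
from fit import *
t,s=cam("top"),cam("scene")
B=((105,100,40),(130,255,255)); G=((65,60,25),(85,255,255)); Y=((24,150,80),(34,255,255))
yaws=lambda x,y:[(x,y,a) for a in np.arange(-3,3.2,.8)]
for nm,c,z,parts,at,as_ in(("cradle",B,85,CUP,(425,242),(269,201)),("dryer",G,50,DRY,(285,231),(345,300)),("hinge",Y,85,HOOD,(160,222),(435,360))):
    V=[(t,colmask(t,*c,at)),(s,colmask(s,*c,as_))]
    g=atz(t,at,z)
    print(nm,g.round(),[int(m.sum()) for _,m in V])
    for VV in (V,V[:1],V[1:]): print(fit(VV,parts,yaws(*g[:2]) if VV is V else [q[0]]) if VV is V else fit(VV,parts,[q[0]])) if 0 else None
    q=fit(V,parts,yaws(*g[:2])); print(q, fit(V[:1],parts,[q[0]]), fit(V[1:],parts,[q[0]]))
im=t["image"]; a=cv2.resize(im[185:305,370:470],(500,600),interpolation=cv2.INTER_CUBIC)
b=cv2.resize(s["image"][160:260,235:285],(300,600),interpolation=cv2.INTER_CUBIC)
save("crop1.png",np.hstack([a,b]))
E
python3 f1.py
```

```text
cradle [ 509. -312.   85.] [1380, 714]
(array([ 5.08964e+02, -3.08992e+02,  1.76000e-01]), [0.947, 0.718]) (array([ 5.08976e+02, -3.08985e+02,  1.76000e-01]), [0.947]) (array([ 5.09031e+02, -3.13355e+02,  6.40000e-02]), [0.729])
dryer [532.  14.  50.] [4163, 1593]
(array([533.509,  19.501,   2.803]), [0.865, 0.411]) (array([533.459,  19.798,   2.79 ]), [0.865]) (array([532.504,  18.275,   2.808]), [0.416])
hinge [542. 297.  85.] [1477, 1201]
(array([ 5.88796e+02,  3.00649e+02, -6.10000e-02]), [0.923, 0.811]) (array([ 5.89182e+02,  3.00405e+02, -5.30000e-02]), [0.926]) (array([ 5.84093e+02,  3.02934e+02, -5.00000e-03]), [0.818])
```

```bash
python3 - <<'E'
from fit import *
t,s=cam("top"),cam("scene")
for k,p,px in(("s",s,[(265,190),(272,200),(262,210),(330,320),(345,325),(380,310),(430,360),(425,350)]),):
    print([hsv(p)[y,x].tolist() for x,y in px])
Q=[(CUP,(508.964,-308.992,.176)),(DRY,(533.5,19.5,2.803)),(HOOD,(588.8,300.6,-.061))]
def ov(p):
    im=cv2.resize(p["image"],None,fx=4,fy=4,interpolation=cv2.INTER_CUBIC)
    for parts,q in Q:
        for P,l in parts:
            h=cv2.convexHull(np.round((proj(p,tf(q,P))+.5)*4).astype(np.int32)); cv2.polylines(im,[h],True,(255,0,255) if l==1 else (0,255,255),1)
    return im
a,b=ov(s),ov(t)
A=a[640:1040,900:1300]; B=b[760:1160,1540:1900]
C=a[920:1400,1180:1620]; D=a[1280:1660,1560:1920]
E=b[720:1160,880:1400]
W=np.zeros((600,800,3),np.uint8)
def put(im,x,y,w,h): W[y:y+h,x:x+w]=cv2.resize(im,(w,h))
put(A,0,0,300,300);put(B,300,0,270,300);put(C,0,300,275,300);put(D,280,300,284,300);put(b[740:1080,520:800],570,0,230,280);put(E,570,300,230,195)
save("crop1.png",W)
E
```

```text
[[110, 152, 159], [113, 120, 134], [111, 130, 157], [60, 56, 82], [70, 90, 124], [51, 63, 85], [27, 206, 248], [27, 209, 248]]
```

View pics/crop1.png

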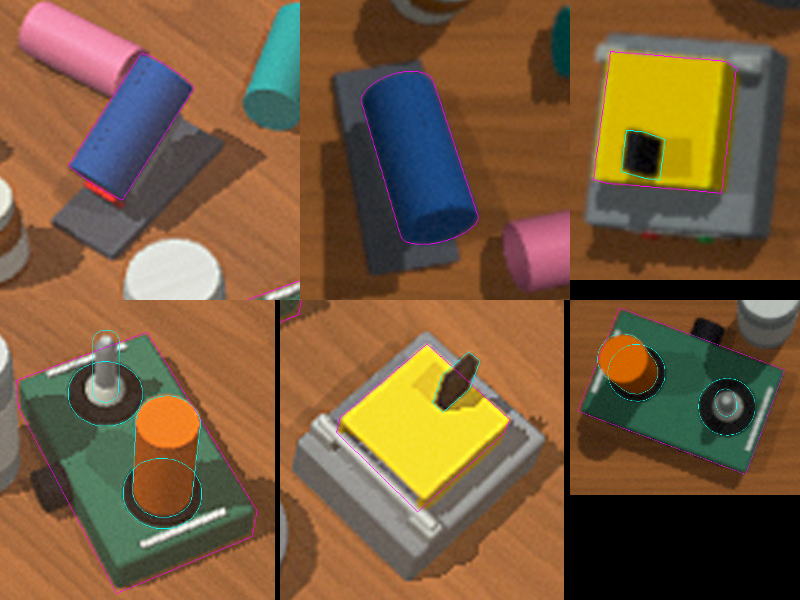

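Seen: the only blue cup lies in the cradle at scene (269,201) / top (425,242), with the red stop at its low end. The pink cup (top 480,269) and the turquoise cups (496,203 and 417,324) are look-alikes. The outline fits match in both views: cradle (509,-309, yaw 0.176), free peg (512,-42), hinge (589,301, yaw -0.06). Next I go over the closed end of the cup.

move_arm --commands '[[[0.5,-0.9,0],-1,1],[[0.5,-0.9,0],-1,1],[[0.5,-0.9,0],-1,1],[[0.5,-0.9,0],-1,1],[[0.5,-0.9,0],-1,1],[[0.5,-0.9,0],-1,1],[[0.5,-0.9,0],-1,1],[[0.5,-0.9,0],-1,1],[[0.5,-0.9,0],-1,1],[[0.5,-0.9,0],-1,1],[[0.5,-0.9,0],-1,1],[[0.5,-0.9,0],-1,1],[[0.5,-0.9,0],-1,1],[[0.5,-0.9,0],-1,1],[[0.5,-0.9,0],-1,1],[[0.5,-0.9,0],-1,1],[[0.5,-0.9,0],-1,1],[[0.5,-0.9,0],-1,1],[[0.5,-0.9,0],-1,1],[[0.5,-0.9,0],-1,1]]'

```text
t: 3.27
eef_pos: [572.2, 21.3, 404.9]
tcp_rot: [3.141, -0.0, 1.088]
ft_force: [-0.0, 0.8, -0.3]
opening: 0.996
grip_force: 0.0
```

move_arm --commands '[[[-0.16,-0.56,0],-0.57,1],[[-0.16,-0.56,0],-0.57,1],[[-0.16,-0.56,0],-0.57,1],[[-0.16,-0.56,0],-0.57,1],[[-0.16,-0.56,0],-0.57,1],[[-0.16,-0.56,0],-0.57,1],[[-0.16,-0.56,0],-0.57,1],[[-0.16,-0.56,0],-0.57,1],[[-0.16,-0.56,0],-0.57,1],[[-0.16,-0.56,0],-0.57,1],[[-0.16,-0.56,0],-0.57,1],[[-0.16,-0.56,0],-0.57,1],[[-0.16,-0.56,0],-0.57,1],[[-0.16,-0.56,0],-0.57,1],[[-0.16,-0.56,0],-0.57,1],[[-0.16,-0.56,0],-0.57,1],[[-0.16,-0.56,0],-0.57,1],[[-0.16,-0.56,0],-0.57,1],[[-0.16,-0.56,0],-0.57,1],[[0,0,0],0,1]]'

```text
t: 4.93
eef_pos: [479.9, -298.6, 404.7]
tcp_rot: [3.141, 0.0, 0.221]
ft_force: [-0.1, 0.9, 0.1]
opening: 1.001
grip_force: 0.0
```

```bash
python3 - <<'E'
from fit import *
w=cam("wrist"); st=env.state(); print(st["t"],st["eef_pos"],st["tcp_rot"],st["joints"])
print("cam",-w["R"].T@w["t"], w["fx"])
im=w["image"].copy(); q=(508.964,-308.992,.176)
h=cv2.convexHull(np.round(proj(w,tf(q,CUP[0][0]))).astype(np.int32)); cv2.polylines(im,[h],True,(255,0,255),1)
save("w1.png",im)
m=colmask(w,(100,70,30),(130,255,255),h.reshape(-1,2).mean(0),300); print(m.sum())
m=(m>0).astype(np.float32)
print(fit([(w,m)],CUP,[q]))
E
```

```text
4.9833 [ 480.1509669  -297.37240718  404.67206654] [3.14142724e+00 1.72141622e-06 2.23649521e-01] [-6.71446325e-01  4.05467614e-01  1.70898404e+00 -1.22466770e-04
  1.02701301e+00  6.75763835e-01]
cam [ 561.25826456 -280.33647937  384.15600923] 403.30357838494353
13190.0
(array([ 5.09541e+02, -3.08774e+02,  1.85000e-01]), [0.973])
```

View pics/w1.png

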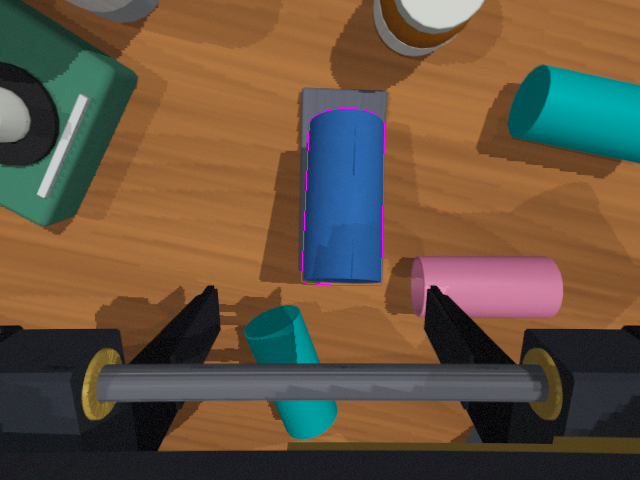

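The crop confirms it: the blue cup spans (300–385, 110–285), mouth end and stop at the top. The pink and turquoise cups are clearly beside it. Descend and close on the closed end.

move_arm --commands '[[[-0.13,-0.31,0],-0.25,1],[[-0.13,-0.3,0],-0.25,1],[[0,0,-0.8],0,1],[[0,0,-0.8],0,1],[[0,0,-0.8],0,1],[[0,0,-0.8],0,1],[[0,0,-0.6],0,1],[[0,0,-0.4],0,1],[[0,0,-0.14],0,1],[[0,0,0],0,-1],[[0,0,0],0,-1],[[0,0,0],0,-1],[[0,0,0],0,-1],[[0,0,0],0,-1],[[0,0,0],0,-1],[[0,0,0],0,-1]]'

```text
t: 6.32
eef_pos: [473.1, -315.3, 275.5]
tcp_rot: [3.138, -0.002, 0.185]
ft_force: [1.0, -5.8, 4.6]
opening: 0.612
grip_force: 30.0
```

move_arm --commands '[[[0,0,0.4],0,-1],[[0,0,0.7],0,-1],[[0,0,0.8],0,-1],[[0,0,0.8],0,-1],[[0,0,0.8],0,-1],[[0,0,0.5],0,-1],[[0,0,0],0,-1],[[0,0,0],0,-1]]'

```text
t: 6.98
eef_pos: [472.5, -314.4, 394.6]
tcp_rot: [3.141, -0.0, 0.185]
ft_force: [-0.3, -0.2, -2.1]
opening: 0.616
grip_force: 30.0
```

```bash
cat > tilt.py <<'E'
from fit import *
import sys
from scipy.optimize import minimize
# tilt of held cup: pivot at grasp point, d from closed end
def held(d,a,off=0): # tool x-forward frame (cradle yaw), a = angle below level
    ax=np.array([np.cos(a),0,-np.sin(a)]); return cyl(-d*ax,(120-d)*ax,29)
st=env.state(); g=np.array(st["eef_pos"])-[0,0,171]; yaw=st["tcp_rot"][2]; print(st["t"],st["eef_pos"].round(1),round(yaw,3),st["opening"],st["grip_force"],st["ft_force"].round(1))
V=[]
for n in sys.argv[2:] or("top","scene","wrist"):
    p=cam(n)
    at=proj(p,g)[0]; m=(colmask(p,(100,70,30),(130,255,255),at,{"wrist":300}.get(n,80))>0).astype(np.float32); V.append((p,m)); save(sys.argv[1]+n+".png",p["image"])
def parts(x): 
    P=held(x[0],x[1]); P=P+[x[2],0,0]; P=P+[0,0,g[2]]; return [(P,1)]
q=(g[0],g[1],yaw)
f=lambda x:-sum(iou(p,q,parts((x[0],x[1]/50,x[2])),m) for p,m in V)/len(V)
b=min((minimize(f,[18,a,0],method="Nelder-Mead",options=dict(initial_simplex=[[18,a,0],[26,a,0],[18,a+12,0],[18,a,5]],xatol=.1,fatol=1e-4)) for a in(22,45,70,90)),key=lambda r:r.fun)
x=(b.x[0],b.x[1]/50,b.x[2]); print("d",x[0].round(1),"deg below level",np.degrees(x[1]).round(1),"off",x[2].round(1),[round(float(iou(p,q,parts(x),m)),2) for p,m in V])
E
python3 tilt.py t1
```

```text
6.9833 [ 472.5 -314.4  394.6] 0.185 0.6155380881449611 29.999695904552937 [-0.3 -0.2 -2.1]
d 13.2 deg below level 32.8 off 1.8 [0.4, 0.82, 0.96]
```

```bash
python3 - <<'E'
from h import *
s,w,t=[cv2.imread(f"pics/t1{n}.png")[:,:,::-1] for n in("scene","wrist","top")]
a=cv2.resize(s[140:260,210:330],(400,400),interpolation=cv2.INTER_CUBIC)
b=cv2.resize(t[170:300,350:480],(400,400),interpolation=cv2.INTER_CUBIC)
save("m2.png",np.hstack([a,b]))
E
```

```text
(no output)
```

View pics/m2.png

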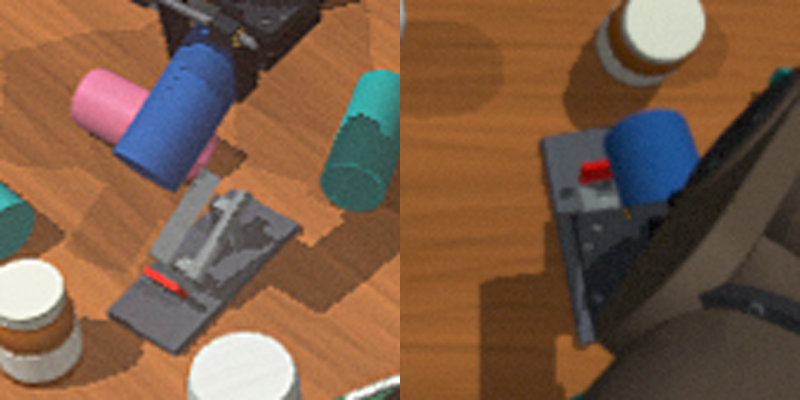

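```bash
sed -i 's/(100,70,30)/(98,60,20)/' tilt.py; python3 tilt.py t2 wrist; python3 tilt.py t2 scene; python3 tilt.py t2 scene wrist
```

```text
7.1333 [ 472.6 -314.6  393.1] 0.185 0.6153399048264071 29.999639689922333 [-0.5 -0.  -1.8]
d 11.3 deg below level 32.8 off -1.2 [0.91]
7.1833 [ 472.7 -314.6  393.2] 0.185 0.6108156423191083 29.999751280993223 [-0.1 -0.2 -1.5]
d 22.2 deg below level 32.3 off 6.7 [0.85]
7.2333 [ 472.7 -314.7  393.4] 0.185 0.6118859894448582 29.999731946736574 [ 0.1 -0.5 -1.5]
d 13.4 deg below level 32.6 off 1.3 [0.83, 0.91]
```

move_arm --commands '[[[0,0,-0.5],0,-1],[[0,0,-0.8],0,-1],[[0,0,-0.8],0,-1],[[0,0,-0.6],0,-1],[[0,0,-0.4],0,-1],[[0,0,-0.2],0,-1],[[0,0,-0.1],0,-1],[[0,0,0],0,-1],[[0,0,0],0,-1]]'

```text
t: 8.08
eef_pos: [472.9, -314.8, 293.1]
tcp_rot: [3.141, -0.001, 0.185]
ft_force: [-0.6, 0.3, -0.9]
opening: 0.612
grip_force: 30.0
```

```bash
python3 tilt.py t3 scene wrist
```

```text
8.0833 [ 472.9 -314.8  293.1] 0.185 0.6118937203487256 29.999811854213476 [-0.6  0.3 -0.9]
d 13.9 deg below level 31.6 off 1.6 [0.83, 0.91]
```

move_arm --commands '[[[0,0,-0.17],0,-1],[[0.2,0.036,0.03],0,-1],[[0.33,0.061,0.23],0,-1],[[0.33,0.061,0.22],0,-1],[[0.3,0.055,0.15],0,-1],[[0.3,0.055,0.12],0,-1],[[0.3,0.055,0.08],0,-1],[[0,0,0],0,-1]]'

```text
t: 8.85
eef_pos: [526.7, -304.5, 314.2]
tcp_rot: [3.141, 0.0, 0.186]
ft_force: [-7.3, 1.4, 13.0]
opening: 0.614
grip_force: 30.0
```

```bash
python3 tilt.py t4 scene wrist
```

```text
8.85 [ 526.7 -304.5  314.2] 0.186 0.6140784613218041 30.009956639260054 [-7.3  1.4 13. ]
d 4.8 deg below level 59.0 off -2.1 [0.74, 0.84]
```

```bash
python3 - <<'E'
from h import *
s,w=[cv2.imread(f"pics/t4{n}.png")[:,:,::-1] for n in("scene","wrist")]
a=cv2.resize(s[150:250,220:320],(400,400),interpolation=cv2.INTER_CUBIC)
b=cv2.resize(w[100:480,130:510],(400,400))
save("m3.png",np.hstack([a,b]))
E
```

```text
(no output)
```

View pics/m3.png

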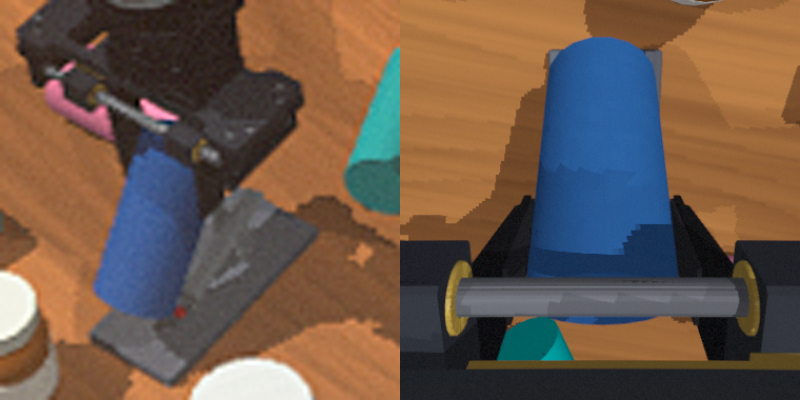

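move_arm --commands '[[[0.31,0.057,0.13],0,-1],[[0.31,0.057,0.07],0,-1],[[0.31,0.057,0],0,-1],[[0.31,0.057,0],0,-1],[[0.31,0.057,-0.04],0,-1],[[0.31,0.057,-0.06],0,-1],[[0,0,0],0,-1],[[0,0,0],0,-1]]'

```text
t: 9.62
eef_pos: [581.7, -294.4, 314.7]
tcp_rot: [-3.141, 0.001, 0.186]
ft_force: [0.5, 0.2, -1.7]
opening: 0.612
grip_force: 30.0
```

```bash
python3 tilt.py t5 scene wrist
```

```text
9.6167 [ 581.7 -294.4  314.7] 0.186 0.6116942047572091 29.99967372044921 [ 0.5  0.2 -1.7]
d 5.5 deg below level 65.8 off 1.9 [0.72, 0.78]
```

```bash
cat > tilt2.py <<'E'
from fit import *
import sys
a0=[float(v) for v in sys.argv[2].split(",")]
st=env.state(); g=np.array(st["eef_pos"])-[0,0,171]; yaw=st["tcp_rot"][2]; print(st["t"],st["eef_pos"].round(1),round(yaw,3),st["ft_force"].round(1))
V=[]
for n in("scene","wrist"):
    p=cam(n); at=proj(p,g-[0,0,40])[0]; save(sys.argv[1]+n+".png",p["image"])
    m=(colmask(p,(98,60,15),(130,255,255),at,{"wrist":300}.get(n,60))>0).astype(np.float32)
    if n=="wrist": keep=np.ones_like(m); keep[355:]=0
    else: keep=1-cv2.dilate(((hsv(p)[:,:,2]<70)&(m==0)).astype(np.uint8),np.ones((3,3))).astype(np.float32)
    V.append((p,m*keep,keep))
q=(g[0],g[1],yaw)
def P(x):
    ax=np.array([np.cos(x[1]),0,-np.sin(x[1])]); return [(cyl(-x[0]*ax,(120-x[0])*ax,29)+[x[2],0,g[2]],1)]
def sc(p,m,k,x):
    r=render(p,q,P(x))*k; return np.minimum(r,m).sum()/np.maximum(r,m).sum()
f=lambda x:-sum(sc(p,m,k,(x[0],x[1]/50,x[2])) for p,m,k in V)/len(V)+.0005*(x[0]-14)**2+.001*x[2]**2
b=min((minimize(f,[14,a,0],method="Nelder-Mead",options=dict(initial_simplex=[[14,a,0],[18,a,0],[14,a+8,0],[14,a,4]],xatol=.1,fatol=1e-4)) for a in np.radians(a0)*50),key=lambda r:r.fun)
x=(b.x[0],b.x[1]/50,b.x[2]); print("d",x[0].round(1),"deg",np.degrees(x[1]).round(1),"off",x[2].round(1),[round(float(sc(p,m,k,x)),2) for p,m,k in V])
im=[]
for p,m,k in V:
    I=p["image"].copy(); cv2.polylines(I,[cv2.convexHull(np.round(proj(p,tf(q,P(x)[0][0]))).astype(np.int32))],True,(255,0,255),1); im.append((p,I))
c=proj(im[0][0],g-[0,0,30])[0].astype(int)
save(sys.argv[1]+"m.png",np.hstack([cv2.resize(im[0][1][c[1]-50:c[1]+50,c[0]-50:c[0]+50],(400,400),interpolation=cv2.INTER_CUBIC),cv2.resize(im[1][1][:,80:560],(400,400))]))
E
python3 tilt2.py t6 60,75,90
```

```text
9.7167 [ 581.1 -294.7  315.1] 0.185 [-0.5 -0.2 -1.4]
d 16.5 deg 61.2 off -1.9 [0.9, 0.93]
```

View pics/t6m.png

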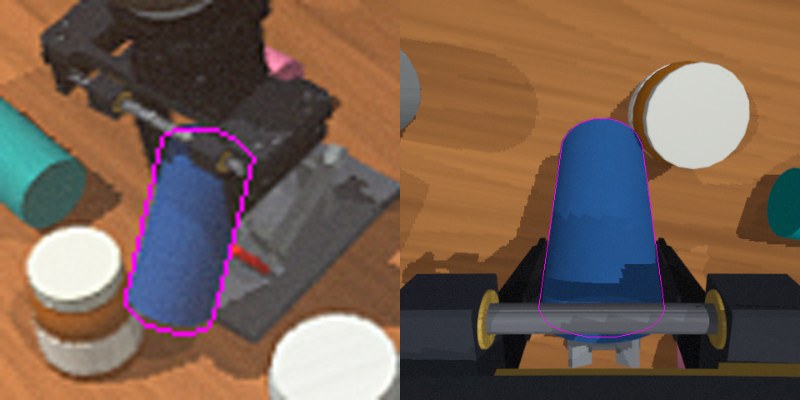

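move_arm --commands '[[[0,0,0.5],0,-1],[[0,0,0.5],0,-1],[[0,0,0.5],0,-1],[[-0.5,-0.09,0],0,-1],[[-0.5,-0.09,0],0,-1],[[-0.5,-0.09,0],0,-1],[[-0.5,-0.09,0],0,-1],[[0,0,-0.5],0,-1],[[0,0,-0.5],0,-1],[[0,0,-0.3],0,-1],[[0,0,-0.2],0,-1],[[0,0,0],0,-1]]'

```text
t: 10.82
eef_pos: [521.2, -305.5, 314.3]
tcp_rot: [-3.14, 0.001, 0.185]
ft_force: [-0.6, -1.3, -2.3]
opening: 0.616
grip_force: 30.0
```

```bash
python3 tilt2.py t7 60,75
```

```text
10.8167 [ 521.2 -305.5  314.3] 0.185 [-0.6 -1.3 -2.3]
d 16.5 deg 60.5 off -1.8 [0.91, 0.96]
```

move_arm --commands '[[[0,0,-0.1],0,-1],[[0,0,-0.1],0,-1],[[0,0,0],0,-1]]'

```text
t: 11.17
eef_pos: [521.3, -305.4, 309.1]
tcp_rot: [-3.141, 0.0, 0.186]
ft_force: [-0.2, 0.3, -1.5]
opening: 0.616
grip_force: 30.0
```

move_arm --commands '[[[0,0,-0.1],0,-1],[[0,0,-0.1],0,-1],[[0,0,0],0,-1]]'

```text
t: 11.42
eef_pos: [521.2, -305.7, 302.9]
tcp_rot: [3.141, 0.001, 0.185]
ft_force: [-1.9, -1.8, -1.2]
opening: 0.616
grip_force: 30.0
```

move_arm --commands '[[[0.26,0.049,0],0,-1],[[0.3,0.055,0.04],0,-1],[[0.3,0.055,0.03],0,-1],[[0.3,0.055,0],0,-1],[[0,0,0],0,-1]]'

```text
t: 11.83
eef_pos: [557.5, -298.8, 305.6]
tcp_rot: [3.141, -0.001, 0.186]
ft_force: [-1.5, -1.4, 2.0]
opening: 0.612
grip_force: 29.9
```

```bash
python3 tilt2.py t8 60,75,85
```

```text
11.8333 [ 557.5 -298.8  305.6] 0.186 [-1.5 -1.4  2. ]
d 16.1 deg 82.3 off -2.1 [0.87, 0.9]
```

move_arm --commands '[[[0.25,0.046,-0.02],0,-1],[[0.25,0.046,-0.03],0,-1],[[0,0,0],0,-1]]'

```text
t: 12.18
eef_pos: [572.2, -296.1, 303.7]
tcp_rot: [3.141, -0.0, 0.186]
ft_force: [-0.7, -1.5, 0.2]
opening: 0.612
grip_force: 29.7
```

```bash
python3 tilt2.py t9 75,85,95
```

```text
12.1833 [ 572.2 -296.1  303.7] 0.186 [-0.7 -1.5  0.2]
d 16.1 deg 91.0 off -2.3 [0.85, 0.87]
```

```bash
python3 - <<'E'
from h import *
t=cam("top"); print(atz(t,(333,172),190), atz(t,(332,186),95))
s=cam("scene"); print(atz(s,(284,250),190)); print("jar",atz(t,(434,176),90))
E
```

```text
[641.86404662 -93.89787967 190.        ] [633.47648398 -95.0291556   95.        ]
[634.05116882 -92.76049596 190.        ]
jar [ 663.87082603 -332.88796817   90.        ]
```

move_arm --commands '[[[0,0,0.3],0,-1],[[0,0,0.6],0,-1],[[0,0,0.7],0,-1],[[0,0,0.8],0,-1],[[0,0,0.8],0,-1],[[0,0,0.7],0,-1],[[0,0,0.5],0,-1],[[0,0,0.3],0,-1],[[0,0,0],0,-1]]'

```text
t: 13.13
eef_pos: [570.9, -296.1, 447.3]
tcp_rot: [3.14, -0.003, 0.185]
ft_force: [0.5, -0.4, -1.7]
opening: 0.611
grip_force: 29.8
```

move_arm --commands '[[[-0.1,0.3,0],0,-1],[[-0.15,0.6,0],0,-1],[[-0.16,0.75,0],0,-1],[[-0.16,0.75,0],0,-1],[[-0.16,0.75,0],0,-1],[[-0.16,0.75,0],0,-1],[[-0.16,0.75,0],0,-1],[[-0.16,0.75,0],0,-1],[[-0.16,0.75,0],0,-1],[[-0.16,0.75,0],0,-1],[[-0.16,0.75,0],0,-1],[[-0.15,0.5,0],0,-1],[[-0.1,0.33,0],0,-1],[[0,0,0],0,-1],[[0,0,0],0,-1]]'

```text
t: 14.38
eef_pos: [512.8, -41.8, 444.5]
tcp_rot: [-3.142, 0.001, 0.186]
ft_force: [-0.6, 0.3, -1.7]
opening: 0.616
grip_force: 29.8
```

```bash
python3 tilt2.py a1 80,90; python3 - <<'E'
from fit import *
t=cam("top"); save("a1top.png",t["image"])
E
```

```text
14.3833 [512.8 -41.8 444.5] 0.186 [-0.6  0.3 -1.7]
d 14.3 deg 91.2 off -2.0 [0.85, 0.9]
```

View pics/a1m.png

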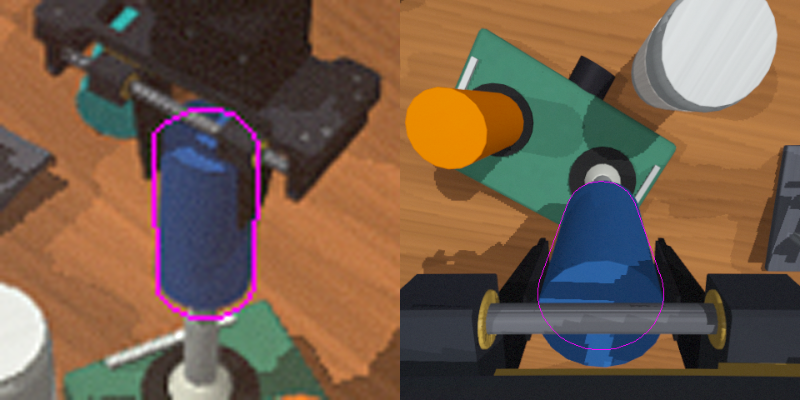

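```bash
python3 - <<'E'
from fit import *
w=cam("wrist")
G=cv2.inRange(hsv(w),(60,50,20),(90,255,255)); G[270:]=0
n,lab,st,_=cv2.connectedComponentsWithStats(G); G=(np.isin(lab,[i for i in range(1,n) if st[i,4]>300])).astype(np.float32)
blue=cv2.dilate(cv2.inRange(hsv(w),(98,60,15),(130,255,255)),np.ones((9,9)))>0
keep=np.ones((480,640),np.float32); keep[270:]=0; keep[blue]=0
# white strips on the lid count as box
G=np.maximum(G,0)*keep
DR=[(P.copy() if hasattr(P,'copy') else P,l) for P,l in DRY]
f=lambda x:-(lambda r:np.minimum(r,G).sum()/np.maximum(r,G).sum())(render(w,(x[0],x[1],x[2]/100),DR)*keep)
x=[533.5,19.5,280.3]
for s in(10,4):
    r=minimize(f,x,method="Nelder-Mead",options=dict(initial_simplex=[x]+[[x[j]+s*(i==j) for j in range(3)] for i in range(3)],xatol=.1,fatol=1e-4)); x=r.x
c,s_=np.cos(x[2]/100),np.sin(x[2]/100)
print(x,r.fun,"free",x[0]-65*s_,x[1]+65*c)
E
```

```text
[533.6365485   18.95689291 280.13610537] -0.9166544675827026 free 511.94569586550585 -42.3171383912804
```

move_arm --commands '[[[0.07,0,-0.2],0,-1],[[0,0,-0.4],0,-1],[[0,0,-0.5],0,-1],[[0,0,-0.5],0,-1],[[0,0,-0.5],0,-1],[[0,0,-0.4],0,-1],[[0,0,-0.3],0,-1],[[0,0,-0.2],0,-1],[[0,0,0],0,-1],[[0,0,0],0,-1]]'

```text
t: 15.42
eef_pos: [515.2, -42.1, 355.0]
tcp_rot: [3.142, 0.0, 0.185]
ft_force: [0.8, 0.9, -1.9]
opening: 0.615
grip_force: 29.8
```

```bash
python3 tilt2.py a2 80,90
```

```text
15.4167 [515.2 -42.1 355. ] 0.185 [ 0.8  0.9 -1.9]
d 13.1 deg 90.9 off -1.6 [0.85, 0.9]
```

move_arm --commands '[[[0,0,-0.15],0,-1],[[0,0,-0.15],0,-1],[[0,0,-0.1],0,-1],[[0,0,-0.1],0,-1],[[0,0,0],0,-1],[[0,0,0],0,-1]]'

```text
t: 16.02
eef_pos: [515.0, -41.9, 339.7]
tcp_rot: [-3.141, 0.0, 0.185]
ft_force: [0.5, 0.1, -1.4]
opening: 0.611
grip_force: 29.8
```

move_arm --commands '[[[0,0,-0.07],0,-1],[[0,0,-0.07],0,-1],[[0,0,0],0,-1],[[0,0,0],0,-1]]'

```text
t: 16.35
eef_pos: [515.0, -41.9, 335.7]
tcp_rot: [3.142, 0.0, 0.185]
ft_force: [0.3, 0.3, -1.3]
opening: 0.612
grip_force: 29.8
```

move_arm --commands '[[[0,0,-0.07],0,-1],[[0,0,-0.07],0,-1],[[0,0,0],0,-1],[[0,0,0],0,-1]]'

```text
t: 16.68
eef_pos: [515.0, -41.9, 331.4]
tcp_rot: [-3.142, 0.0, 0.185]
ft_force: [0.1, 0.2, -1.3]
opening: 0.616
grip_force: 29.8
```

move_arm --commands '[[[0,0,-0.07],0,-1],[[0,0,-0.07],0,-1],[[0,0,0],0,-1],[[0,0,0],0,-1]]'

```text
t: 17.02
eef_pos: [515.0, -41.9, 327.3]
tcp_rot: [3.142, 0.0, 0.185]
ft_force: [0.3, -0.5, -1.7]
opening: 0.611
grip_force: 29.8
```

move_arm --commands '[[[0,0,-0.07],0,-1],[[0,0,-0.07],0,-1],[[0,0,0],0,-1],[[0,0,0],0,-1]]'

```text
t: 17.35
eef_pos: [516.2, -42.0, 325.7]
tcp_rot: [3.139, -0.007, 0.185]
ft_force: [4.2, 3.1, 21.2]
opening: 0.611
grip_force: 30.5
```

```bash
cat > seat.py <<'E'
from fit import *
s=cam("scene"); at=proj(s,(512,-42,116))[0]
m=(colmask(s,(98,60,15),(130,255,255),at,50)>0).astype(np.float32)
keep=1-cv2.dilate(((hsv(s)[:,:,2]<70)&(m==0)).astype(np.uint8),np.ones((3,3))).astype(np.float32)
keep[:int(proj(s,(512,-42,125))[0][1])]=0   # lower part only, pads hide the top
def sc(x,y,z,a):
    ax=np.array([np.sin(a),0,np.cos(a)]); b=np.array([0,0,z]); P=[(cyl(b,b+120*ax,29),1)]
    r=render(s,(x,y,.185),P)*keep; return np.minimum(r,m*keep).sum()/np.maximum(r,m*keep).sum()
f=lambda v:-sc(512,v[0],v[1],v[2]/100)
r=minimize(f,[-42,56,0],method="Nelder-Mead",options=dict(initial_simplex=[[-42,56,0],[-38,56,0],[-42,66,0],[-42,56,10]],xatol=.05,fatol=1e-4))
print("y,z,tilt",r.x[0].round(1),r.x[1].round(1),(r.x[2]/100).round(3),r.fun,[ (z,round(sc(512,-42,z,0),3)) for z in(50,56,62,68,74)])
save("seat.png",cv2.resize(s["image"][int(at[1])-50:int(at[1])+50,int(at[0])-60:int(at[0])+60],(720,600),interpolation=cv2.INTER_CUBIC))
print(env.state()["ft_force"])
E
python3 seat.py
```

```text
y,z,tilt -40.4 52.3 -0.001 -0.9908466935157776 [(50, np.float32(0.985)), (56, np.float32(0.985)), (62, np.float32(0.984)), (68, np.float32(0.96)), (74, np.float32(0.906))]
[ 4.17204594  2.04098793 21.80807624]
```

View pics/seat.png

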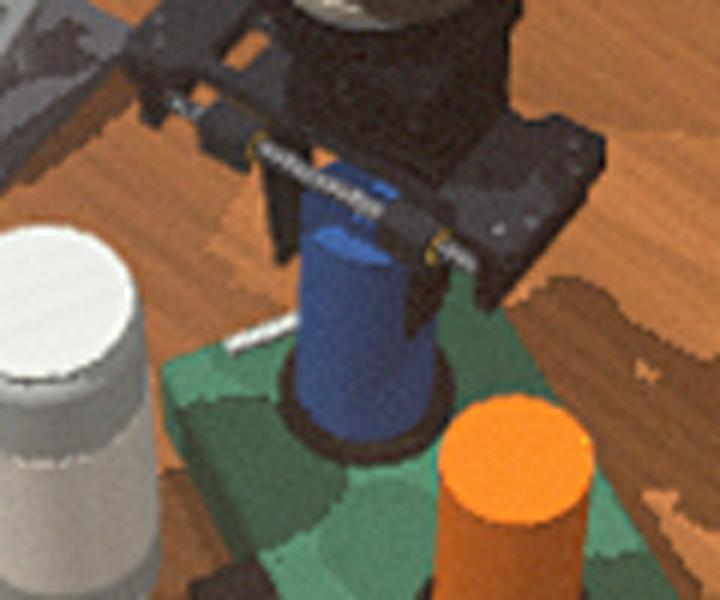

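Seen: the blue cup sits upright and centred in the black seat ring at (368,400), with the orange cup beside it at (515,460). Unload, open, rise.

move_arm --commands '[[[0,0,0.05],0,-1],[[0,0,0],0,0.4],[[0,0,0],0,0.6],[[0,0,0],0,0.8],[[0,0,0],0,0.8],[[0,0,0.2],0,0.8],[[0,0,0.4],0,0.8],[[0,0,0.6],0,0.8],[[0,0,0.7],0,0.8],[[0,0,0.7],0,0.8],[[0,0,0.7],0,0.8],[[0,0,0],0,0.8]]'

```text
t: 18.4
eef_pos: [515.2, -41.9, 427.5]
tcp_rot: [3.139, -0.005, 0.185]
ft_force: [-0.0, -0.2, 1.0]
opening: 0.899
grip_force: 0.0
```

```bash
python3 seat.py
```

```text
y,z,tilt -40.9 57.1 -0.01 -0.9851632118225098 [(50, np.float32(0.984)), (56, np.float32(0.984)), (62, np.float32(0.982)), (68, np.float32(0.958)), (74, np.float32(0.911))]
[-0.22881955  0.69565911 -0.38032654]
```

move_arm --commands '[[[0,0.4,0],-0.2,0.8],[[0,0.8,0],-0.22,0.5],[[0,0.9,0],-0.22,0],[[0,0.9,0],-0.22,0],[[0,0.9,0],-0.22,0],[[0,0.9,0],-0.22,0],[[0,0.9,0],-0.22,0],[[0,0.9,0],-0.22,0],[[0,0.9,0],-0.22,0],[[0,0.9,0],-0.22,0],[[0,0.9,0],-0.22,0],[[0,0.9,0],-0.22,0],[[0.03,0.9,0],-0.22,0],[[0.04,0.47,0],-0.23,0],[[0,0,0],0,0],[[0,0,0],0,0]]'

```text
t: 19.78
eef_pos: [516.9, 305.5, 422.5]
tcp_rot: [3.14, 0.002, -0.058]
ft_force: [-0.5, 1.0, 0.1]
opening: 0.499
grip_force: 0.0
```

```bash
cat > hood.py <<'E'
from fit import *
w=cam("wrist"); st=env.state(); print(st["t"],st["eef_pos"].round(1),st["tcp_rot"].round(3))
q=[588.8,300.6,-.061]
Y=(cv2.inRange(hsv(w),(22,120,60),(36,255,255))>0).astype(np.float32); Y[330:]=0
keep=np.ones((480,640),np.float32); keep[330:]=0
f=lambda x:-(lambda r:np.minimum(r,Y).sum()/np.maximum(r,Y).sum())(render(w,(x[0],x[1],x[2]/100),HOOD)*keep)
x=[q[0],q[1],q[2]*100]
for s in(10,4):
    r=minimize(f,x,method="Nelder-Mead",options=dict(initial_simplex=[x]+[[x[j]+s*(i==j) for j in range(3)] for i in range(3)],xatol=.1,fatol=1e-4)); x=r.x
q=(x[0],x[1],x[2]/100); print("hinge",np.round(q,3),r.fun,Y.sum(),"grip",tf(q,[(-72,0,114),(-45,0,72)]).round(1))
im=w["image"].copy()
for P,l in HOOD: cv2.polylines(im,[cv2.convexHull(np.round(proj(w,tf(q,P))).astype(np.int32))],True,(255,0,255) if l==1 else (0,255,255),1)
save("hood.png",im)
E
python3 hood.py
```

```text
19.8333 [517.  304.9 422.8] [ 3.141e+00  1.000e-03 -5.900e-02]
hinge [ 5.90620e+02  3.01195e+02 -5.90000e-02] -0.9837262630462646 11324.0 grip [[518.7 305.4 114. ]
 [545.7 303.8  72. ]]
```

View pics/hood.png

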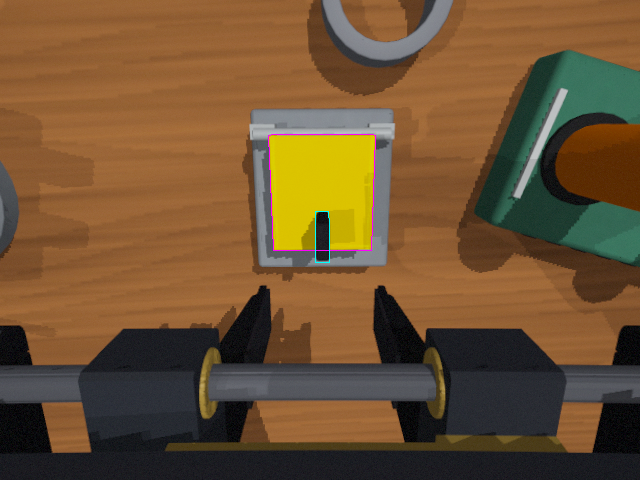

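move_arm --commands '[[[0.06,0.02,-0.4],0,0],[[0,0,-0.8],0,0],[[0,0,-0.8],0,0],[[0,0,-0.8],0,0],[[0,0,-0.8],0,0],[[0,0,-0.5],0,0],[[0,0,-0.36],0,0],[[0,0,0],0,0],[[0,0,0],0,-1],[[0,0,0],0,-1],[[0,0,0],0,-1],[[0,0,0],0,-1],[[0,0,0],0,-1],[[0,0,0],0,-1],[[0,0,0],0,-1],[[0,0,0],0,-1]]'

```text
t: 21.17
eef_pos: [518.9, 305.3, 290.2]
tcp_rot: [3.14, -0.0, -0.059]
ft_force: [-0.7, -4.9, 4.6]
opening: 0.102
grip_force: 30.0
```

move_arm --commands '[[[0.24,-0.014,0.29],0,-1],[[0.28,-0.017,0.25],0,-1],[[0.31,-0.018,0.21],0,-1],[[0.33,-0.019,0.18],0,-1],[[0.35,-0.021,0.13],0,-1],[[0.36,-0.021,0.09],0,-1],[[0,0,0],0,-1]]'

```text
t: 21.75
eef_pos: [575.9, 302.1, 324.3]
tcp_rot: [3.141, 0.001, -0.06]
ft_force: [-0.7, -3.3, 1.9]
opening: 0.102
grip_force: 30.0
```

move_arm --commands '[[[0.37,-0.022,0.04],0,-1],[[0.37,-0.022,0],0,-1],[[0.37,-0.022,-0.05],0,-1],[[0.36,-0.022,-0.1],0,-1],[[0.35,-0.02,-0.14],0,-1],[[0.33,-0.02,-0.18],0,-1],[[0.32,-0.02,-0.24],0,-1],[[0,0,0],0,-1],[[0,0,0],0,-1]]'

```text
t: 22.5
eef_pos: [650.1, 297.7, 305.4]
tcp_rot: [-3.141, -0.005, -0.061]
ft_force: [6.1, -1.7, 6.4]
opening: 0.099
grip_force: 30.0
```

move_arm --commands '[[[0,0,0],0,-0.4],[[0,0,0],0,-0.2],[[0,0,0],0,-0.2],[[0,0,0],0,-0.2],[[0,0,0],0,-0.2],[[0,0,0.4],0,-0.2],[[0,0,0.8],0,-0.2],[[0,0,0.9],0,-0.2],[[0,0,0.9],0,-0.2],[[0,0,0.4],0,-0.2],[[0,0,0],0,-1],[[0,0,0],0,-1],[[0,0,0],0,-1],[[0,0,0],0,-1]]'

```text
t: 23.67
eef_pos: [649.1, 298.0, 404.3]
tcp_rot: [3.14, 0.003, -0.06]
ft_force: [-0.1, -0.7, 0.2]
opening: 0.174
grip_force: 0.0
```

```bash
python3 - <<'E'
from fit import *
s,t=cam("scene"),cam("top")
q=(590.6,301.2,-.059); st=env.state(); print(st["t"],st["eef_pos"].round(1),st["opening"])
def hood(th):
    P=np.array(box((-90,-40,0),(0,40,24)),float); c,s_=np.cos(th),np.sin(th)
    return [(np.c_[P[:,0]*c+P[:,2]*s_,P[:,1],64-P[:,0]*s_+P[:,2]*c],1)]
for p in (s,t):
    Y=(cv2.inRange(hsv(p),(20,110,50),(36,255,255))>0).astype(np.float32)
    c=proj(p,(580,301,100))[0].astype(int); M=np.zeros_like(Y); M[c[1]-50:c[1]+50,c[0]-50:c[0]+50]=1
    print(Y[c[1]-50:c[1]+50,c[0]-50:c[0]+50].sum(),[(th,round(iou(p,q,hood(th),Y*M),2)) for th in(0,1.2,1.4,1.6,1.75,1.85,1.95)])
    g=cv2.inRange(hsv(p),(45,110,50),(75,255,255))*M.astype(np.uint8); n,l,stt,cc=cv2.connectedComponentsWithStats(g)
    print([(stt[i,4],atz(p,cc[i],72).round(1)) for i in range(1,n) if stt[i,4]>15])
    print([(np.round(r["at"]),round(r["confidence"],2),atz(p,r["at"],72).round(1)) for r in search_frame("start_top",p)])
E
```

```text
23.7667 [649.2 298.  404.8] 0.09383750520005367
669.0 [(0, np.float32(0.12)), (1.2, np.float32(0.32)), (1.4, np.float32(0.41)), (1.6, np.float32(0.53)), (1.75, np.float32(0.68)), (1.85, np.float32(0.73)), (1.95, np.float32(0.6))]
[]
[]
1149.0 [(0, np.float32(0.02)), (1.2, np.float32(0.17)), (1.4, np.float32(0.23)), (1.6, np.float32(0.5)), (1.75, np.float32(0.66)), (1.85, np.float32(0.73)), (1.95, np.float32(0.65))]
[(np.int32(165), array([544.2, 302.2,  72. ]))]
[(array([163., 224.]), 0.67, array([538.7, 294.9,  72. ]))]
```

move_arm --commands '[[[-0.5,0.025,0],0,-1],[[-0.8,0.04,0],0,-1],[[-0.8,0.04,0],0,-1],[[-0.8,0.04,0],0,-1],[[-0.57,0.025,0],0,-1],[[0,0,0],0,-1],[[0,0,-0.6],0,-1],[[0,0,-0.9],0,-1],[[0,0,-0.9],0,-1],[[0,0,-0.9],0,-1],[[0,0,-0.7],0,-1],[[0,0,-0.4],0,-1],[[0,0,0],0,-1],[[0,0,0],0,-1]]'

```text
t: 25.03
eef_pos: [545.5, 303.2, 274.3]
tcp_rot: [3.141, 0.0, -0.06]
ft_force: [0.7, 0.1, -0.1]
opening: 0.006
grip_force: 0.0
```

move_arm --commands '[[[0,0,-0.2],0,-1],[[0,0,-0.15],0,-1],[[0,0,-0.1],0,-1],[[0,0,-0.1],0,-1],[[0,0,-0.05],0,-1],[[0,0,0],0,-1],[[0,0,0],0,-1]]'

```text
t: 25.62
eef_pos: [545.2, 303.2, 256.7]
tcp_rot: [-3.141, -0.001, -0.06]
ft_force: [1.2, 0.2, 5.2]
opening: 0.006
grip_force: 2.3
```

move_arm --commands '[[[0,0,-0.05],0,-1],[[0,0,-0.05],0,-1],[[0,0,0],0,-1],[[0,0,0],0,-1]]'

```text
t: 25.95
eef_pos: [545.1, 303.2, 256.0]
tcp_rot: [-3.141, -0.002, -0.06]
ft_force: [-6.3, -3.4, 28.8]
opening: 0.005
grip_force: 13.7
```

Bottomed out at tip height 66 mm (6 mm of travel, force jumped to 29 N). Let go and rise clear.

move_arm --commands '[[[0,0,0.1],0,-1],[[0,0,0.2],0,-1],[[0,0,0.5],0,-1],[[0,0,0.8],0,-1],[[0,0,0.8],0,-1],[[0,0,0.8],0,-1],[[0,0,0.8],0,-1],[[0,0,0.8],0,-1],[[-0.3,0,0.4],0,-1],[[0,0,0],0,-1],[[0,0,0],0,-1],[[0,0,0],0,-1]]'

```text
t: 26.95
eef_pos: [535.7, 303.1, 407.8]
tcp_rot: [3.14, 0.002, -0.06]
ft_force: [-0.7, -1.2, 0.4]
opening: 0.011
grip_force: 0.0
```

```bash
python3 seat.py; python3 - <<'E'
from fit import *
t,s=cam("top"),cam("scene")
q=(590.6,301.2,-.059); P=np.array(box((-90,-40,0),(0,40,24)),float); 
Y=(cv2.inRange(hsv(s),(20,110,50),(36,255,255))>0).astype(np.float32); M=np.zeros_like(Y); c=proj(s,(580,301,100))[0].astype(int); M[c[1]-50:c[1]+50,c[0]-50:c[0]+50]=1
for th in(0,1.6,1.85):
    k,n=np.cos(th),np.sin(th); print(th,iou(s,q,[(np.c_[P[:,0]*k+P[:,2]*n,P[:,1],64-P[:,0]*n+P[:,2]*k],1)],Y*M))
for k in("spare_center","tin_center","tape_center","jar_center"):
    print(k,[(n,np.round(r["at"]).tolist(),round(r["confidence"],2)) for n,p in(("top",t),("scene",s)) for r in search_frame(k,p)[:1]])
print(env.state()["t"],env.state()["eef_pos"])
E
```

```text
y,z,tilt -41.1 56.5 -0.015 -0.9741279482841492 [(50, np.float32(0.971)), (56, np.float32(0.972)), (62, np.float32(0.971)), (68, np.float32(0.951)), (74, np.float32(0.913))]
[-0.40588652  0.74779861 -0.08121579]
0 0.21731009
1.6 0.7883417
1.85 0.62508225
spare_center [('top', [252.0, 216.0], 0.89), ('scene', [359.0, 291.0], 0.59)]
tin_center [('top', [334.0, 181.0], 0.76), ('scene', [282.0, 274.0], 0.71)]
tape_center [('top', [188.0, 152.0], 0.83), ('scene', [371.0, 385.0], 0.72)]
jar_center [('top', [430.0, 182.0], 0.92), ('scene', [219.0, 235.0], 0.79)]
27.5 [536.04964095 303.12623383 409.16590026]
```

move_arm --commands '[[[-0.3,0.6,0.5],0,-1],[[-0.3,0.9,0.5],0,-1],[[-0.3,0.9,0.5],0,-1],[[-0.3,0.9,0.3],0,-1],[[-0.3,0.9,0],0,-1],[[-0.3,0.9,0],0,-1],[[0,0.4,0],0,-1],[[0,0,0],0,-1]]'

```text
t: 28.17
eef_pos: [481.4, 470.2, 462.8]
tcp_rot: [3.142, 0.0, -0.058]
ft_force: [-1.0, -0.4, 0.4]
opening: 0.003
grip_force: 0.0
```

```bash
python3 - <<'E'
from fit import *
q=(590.6,301.2,-.059); P=np.array(box((-90,-40,0),(0,40,24)),float)
for nm in("scene","top"):
    p=cam(nm); c=proj(p,(580,301,100))[0].astype(int)
    Y=(cv2.inRange(hsv(p),(20,110,50),(36,255,255))>0).astype(np.float32); M=np.zeros_like(Y); M[c[1]-50:c[1]+50,c[0]-50:c[0]+50]=1
    o=[]
    for th in(0,1.2,1.4,1.5,1.6,1.7,1.8,1.85,1.9):
        k,n=np.cos(th),np.sin(th); o.append((th,round(float(iou(p,q,[(np.c_[P[:,0]*k+P[:,2]*n,P[:,1],64-P[:,0]*n+P[:,2]*k],1)],Y*M)),2)))
    print(nm,int((Y*M).sum()),o)
    ys,xs=np.nonzero(Y*M); 
    # top edge of the hood expected pixel at 1.85
    print("yellow box",xs.min(),xs.max(),ys.min(),ys.max(), [np.r_[proj(p,tf(q,np.c_[P[:,0]*np.cos(th)+P[:,2]*np.sin(th),P[:,1],64-P[:,0]*np.sin(th)+P[:,2]*np.cos(th)]))].min(0).round().tolist()+np.r_[proj(p,tf(q,np.c_[P[:,0]*np.cos(th)+P[:,2]*np.sin(th),P[:,1],64-P[:,0]*np.sin(th)+P[:,2]*np.cos(th)]))].max(0).round().tolist() for th in(1.5,1.85)])
E
```

```text
scene 981 [(0, 0.22), (1.2, 0.46), (1.4, 0.59), (1.5, 0.67), (1.6, 0.79), (1.7, 0.87), (1.8, 0.71), (1.85, 0.62), (1.9, 0.53)]
yellow box 391 440 324 394 [[399.0, 342.0, 441.0, 394.0], [395.0, 351.0, 433.0, 395.0]]
top 1147 [(0, 0.02), (1.2, 0.17), (1.4, 0.23), (1.5, 0.37), (1.6, 0.5), (1.7, 0.62), (1.8, 0.7), (1.85, 0.74), (1.9, 0.71)]
yellow box 130 181 173 209 [[129.0, 185.0, 181.0, 204.0], [131.0, 173.0, 182.0, 204.0]]
```

```bash
python3 -c "
from cell import env
print(env.job_done())"
```

```text
the job is handed in; nothing more can be done
None
```

The job is handed in at about 28 s: the blue cup sits mouth-down on the free peg, the guard stands open, and the start button was pressed fully (6 mm) and let go. The orange cup, tin, tape roll and jar still showed where they were at the start; I don't know the judge's verdict, because the hand-in returned none.

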